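# Fetch the middle-length drive module from under the bay's flap and present it

## Task

Swing up the flap of the grey module bay until it stands upright or a little past that, and leave it standing open. Of the three drive modules hidden beneath, draw out the one of middle length, leaving the other two in their slots, and hold it up, upright, well clear above the middle of the white packing pad. Finish while still holding it there in the gripper, keep still, and leave everything else on the table where it is.

Things in the scene. Friction and masses are not known exactly. Their poses are not given: they have to be found in the camera images.
- bay: fixed grey open box, 130 (x) x 172 (y) x 95 mm high, walls and floor 5 mm, under the flap. Origin: centre of underside; x points to the hinge side. Inside, a black rack (top 40 mm above table) has three slots 12.5 mm wide, 120 long, along x at y = -46, 0, +46 mm. Modules stand in them on the floor, tops 85 mm above table, 36 mm free between them, 30 mm to the side walls
- flap (a joint): angle of the flap, rad: 0 shut, growing as the front (-x) edge swings up and over to +x about the hinge line; 1.57 upright, stop at 1.9. Starts at 0 to 0.2. A stiff hinge (0.16 N m, under 4 N at the tab) keeps it where it is left
- flap_hinge (a point): middle of the hinge line, which runs along the bay's y at its far (+x) rim, 65 mm from the bay's centre, 95 mm above the table. Its frame turns with the flap. The flap is a plate 5 mm thick, 176 mm wide, reaching 133 mm from the hinge line to its free edge; outer face 6 mm off the hinge line's plane
- flap_tab (a point): grip point on the pull tab, a black fin 12 mm thick (y), 26 mm along x, standing 38 mm out of the flap's outer face on its middle line. The point is 11 mm below the fin's top, 105 mm from the hinge line, 33 mm off its plane; axes as the bay's when shut, turning with the flap. Pinched across its thickness it can pivot between the fingers
- module_mid: the wanted one, middle length: drive module, an upright aluminium slab with black side labels, 64 mm long (its x), 10 mm thick (its y), 80 mm tall (its z), about 90 g. Origin: centre of its underside. It starts standing in one of the three slots of the bay, hidden under the flap, its x along the bay's x
- module_long: the longest: drive module, an upright aluminium slab with black side labels, 84 mm long (its x), 10 mm thick (its y), 80 mm tall (its z), about 90 g. Origin: centre of its underside. It starts standing in one of the three slots of the bay, hidden under the flap, its x along the bay's x
- module_short: the shortest: drive module, an upright aluminium slab with black side labels, 44 mm long (its x), 10 mm thick (its y), 80 mm tall (its z), about 90 g. Origin: centre of its underside. It starts standing in one of the three slots of the bay, hidden under the flap, its x along the bay's x
- pad: fixed white packing pad with nine dark round holes, 200 (x) x 170 (y) x 20 mm thick, on the other side of the table from the bay. Origin: centre of its underside
- pad_top (a point): centre of the pad's upper face, 20 mm above the table
- processor: bystander: square processor 36 x 36 x 8 mm lying near a corner of the pad; origin centre of underside
- screwdriver: bystander: screwdriver 160 mm long lying along its x between bay and pad
- screw_jar: bystander: clear jar 50 mm across, 60 mm tall, farther back; origin centre of underside
- wrench: bystander: wrench 130 mm long lying at the right
- wallet_case: bystander: black case 60 x 110 x 22 mm at the left; origin centre of underside
There are look-alikes about, which are no part of the job. There is more than one size of the bay; the one meant has the size given above.

How it is judged (in metres and radians):
On the way, in this order (a step that is already met when the one before it is completed fails the run):
1. the flap stands open (over 1.3 rad) with the module still in its slot (value of joint flap above 1.3 rad and z of module_mid in the frame of bay below 0.02 m), for 0.2 s.
2. the middle-length module is held in the fingers, drawn up clear of the bay's rim (z of module_mid in the frame of bay above 0.097 m and contact force between module_mid and the fingers above 0.5 N and contact force between module_mid and bay below 0.1 N), for 0.1 s.
At the end, for the whole second after the job is handed in: module_mid held still in the fingers, upright within 0.3 rad, underside over 60 mm above the table, within 50 mm sideways of the pad centre, carried by nothing else; flap still open (over 1.2 rad); the other two modules upright in their slots (risen less than 15 mm) (horizontal distance between module_mid and pad_top below 0.05 m and height (world z) of module_mid above 0.06 m and angle between module_mid's own z axis and vertical below 0.3 rad and contact force between module_mid and the fingers above 0.5 N and contact force between module_mid and pad below 0.1 N and contact force between module_mid and bay below 0.1 N and contact force between module_mid and processor below 0.1 N and linear speed of module_mid below 0.03 m/s and value of joint flap above 1.2 rad and z of each of module_long, module_short in the frame of bay below 0.02 m and angle between each of module_long, module_short's own z axis and vertical below 0.25 rad); the arm keeps its last pose, push and grip.
It fails at once if one of the other two modules is drawn out of its slot (risen 30 mm) (z of any of module_long, module_short in the frame of bay above 0.035 m).
It fails at once if a bystander is moved by more than 40 mm (distance of any of processor, screwdriver, screw_jar, wrench, wallet_case from where it was at the start of the episode above 0.04 m).
It also fails if it takes over 51 s, if anything falls off the work surface, if the arm or the gripper's body presses on something with over 40 N, if the wrist force passes 120 N, or if a joint passes its speed limit or range.

## Robot

A 6-joint arm with a two-finger parallel gripper is mounted at the origin on the work surface. World frame = base frame: x ahead of the robot, y to its left, z up, the work surface at z = 0. Lengths are in mm, angles in rad, forces in N, time in s.
With the tool pointing down it reaches from about 350 to 875 mm from the base axis. Payload 4.2 kg.
Tool frame: the origin (TCP) lies at the very end of the fingers, on their centre line; the grasp point (between the pads) lies 19 mm behind it; z points along the fingers, y is the line along which they close (so a half turn about z gives the same grasp; the last joint's range is limited). The gripper opens to 85 mm and grips with 20 to 120 N. Pads are 22 mm wide; open, the fingers measure 114 mm over their backs; the gripper's body (76 mm by 85 mm) begins 54 mm behind the grasp point. The pads swing forward as they close: fully open they stand 13 mm farther back than shut.
Start: joints at [-0.986, 0.385, 0.008, 0, -1.194, -0.259], TCP at [200.057, -592.095, 231.312] pointing down, gripper open.
Joint ranges: [-3.14, 3.14], [-1.21, 2.06], [-1.07, 1.41], [-3.16, 2.05], [-2.99, -0.16], [-3.1, 3.1]. Speed limits (rad/s): [2.79, 2.79, 3.14, 3.14, 3.14, 3.14].

## Interface

Orientations are given as a unit quaternion [x, y, z, w].
In Python, from bench import arm gives the robot as it stands.
- The arm moves only by the tool servo_tool, never from a script. Its argument "rows" is a list that holds one entry, the list of rows, each a list of 7 numbers: the finger opening in mm, from 0 to 85.4, then the shift along the tool's x, y, z in mm, then the turn, a rotation vector about the tool's x, y, z in rad. A call has 1 to 10 rows; each row is the pose to reach, as a shift and turn from the pose commanded when the call began, along the tool's axes at that moment; what a row does not reach only later rows make up. A row lasts 1/8 s, in which the tool goes at most 62.5 mm and 10.7 degrees, less where a joint would pass 70% of its speed; a pose out of reach is approached as far as the arm can. A call with a gripper value outside its range is refused whole. The fingers move at their own pace and stop on an object; the grip force is fixed at half the most. Time passes only in rows, so rows that repeat a pose let the fingers close. It gives the time, the measured TCP pose, the force, the opening and the grip force at its end, in the units of the state.
- arm.read_state(): the state, without advancing time (a new reading comes with each control period).
- arm.get_image(name): name is "scene" or "top" or "wrist"; returns the picture (384x512x3 uint8, red, green, blue); there is no depth.
- arm.camera_params(name): a dict with "intrinsics" (3x3 intrinsics, pixels), "R" (3x3) and "t" (3): a world point X has camera coordinates R X + t. Camera axes: x right, y down, z forward; pixel columns grow to the right and rows downward; lengths in mm; the calibration is good to about 2 mm. A picture is of the moment at which its call begins: read the wrist's pose just before it. camera_params takes no time and is no camera call; for the wrist camera it gives the pose at the moment of the call.
- arm.job_done(): hands the job in; it is judged then, once.
The state is a dict: "clock": time; "joints": joint angles; "joint_vel": joint speeds; "joint_efforts": joint torques, N m; "position": TCP position; "ee_rot": TCP orientation; "contact_force": force on the tool from outside, world axes, zero at the start; "wrist_torque": the same for the moment, N m; "gripper_width": finger opening in mm; "grasp_force": force on a finger pad.
Only numpy, scipy, OpenCV 4.12 (cv2) and the standard library are available. Lean on these libraries where they do the work, as an engineer would, in place of code of your own. Each camera call takes 0.05 s, during which the arm holds its last target. There are 200 camera calls.

## Working session

There is one attempt and no reset: what is moved stays moved. The work goes in short steps, Python scripts to look and compute and a tool call to move; the robot and the scene stay as the last step left them, time stands still between calls to the robot, and variables do not carry over. Pictures are saved under pics/ and viewed, at most 10 in all, crops included, and the job is handed in when it is done.

Besides the shell and the picture viewer there is one more tool, called after ">>>" as name([rows], argument=value, ...), one row to a line, values as JSON. servo_tool: Moves the arm, as the interface text tells. Its arguments: {"type":"object","properties":{"rows":{"type":"array"}},"required":["rows"]}

```bash
mkdir -p pics; python3 - <<'E'
from bench import arm
import cv2,numpy as np
a=arm.get_image("scene");b=arm.get_image("top")
cv2.imwrite("pics/scene0.png",cv2.cvtColor(a,cv2.COLOR_RGB2BGR));cv2.imwrite("pics/top0.png",cv2.cvtColor(b,cv2.COLOR_RGB2BGR))
for n in("scene","top"):
    p=arm.camera_params(n);print(n,np.round(p["intrinsics"],1).tolist(),np.round(p["R"],3).tolist(),np.round(p["t"],1))
s=arm.read_state();print(s)
E
```

```text
scene [[386.6, 0.0, 255.8], [0.0, 386.6, 190.5], [0.0, 0.0, 1.0]] [[0.856, 0.518, -0.007], [0.406, -0.679, -0.611], [-0.321, 0.52, -0.791]] [-476.2 -185.8 1364.6]
top [[458.4, 0.0, 246.9], [0.0, 458.4, 189.0], [0.0, 0.0, 1.0]] [[-0.002, -1.0, -0.015], [-0.997, 0.003, -0.074], [0.074, 0.014, -0.997]] [   9.1  570.5 1558.5]
{'clock': 0.1, 'joints': array([-9.86427619e-01,  3.85469261e-01,  6.76754222e-03, -4.14875989e-04,
       -1.19400914e+00, -2.58603611e-01]), 'joint_vel': array([-3.94025417e-05, -2.06007180e-03,  5.13479846e-03,  1.49143363e-03,
       -3.42702049e-04,  1.73497049e-03]), 'joint_efforts': array([-6.50512357e-04, -3.93318236e+01,  1.88928097e+01,  4.19792667e+00,
       -2.59213477e-03,  1.16199983e-07]), 'position': array([ 199.8678724 , -591.6313987 ,  230.34221786]), 'ee_rot': array([-1.62087698e-01,  9.86775874e-01,  9.52369884e-04, -2.15694485e-04]), 'contact_force': array([ 0.20663505,  0.44012228, -0.71902144]), 'wrist_torque': array([ 0.00616943, -0.01081774,  0.01146773]), 'grasp_force': 0.0, 'gripper_width': 85.68881121149509}
```

View pics/scene0.png

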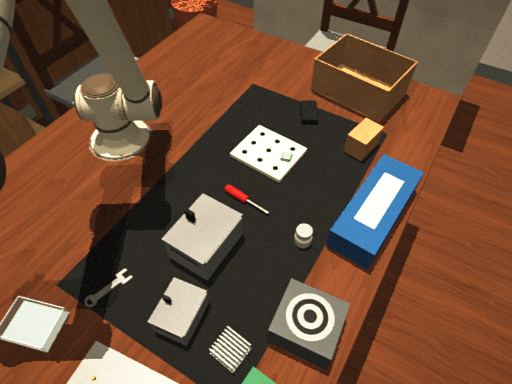

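View pics/top0.png

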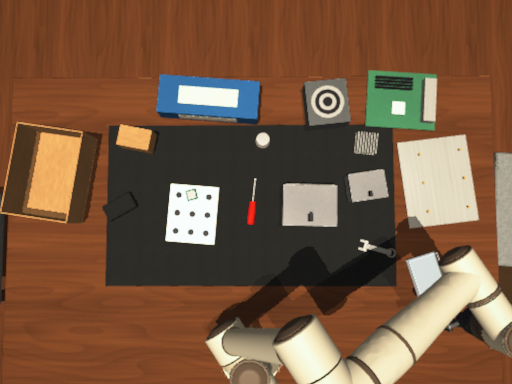

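Candidates for the bay in the top view are the large grey box at (310,205) and a smaller grey box at (368,186). In the scene view they are at (203,237) and (180,310). The large one measures about 174 x 137 mm, which fits the given size. The grey box with a target at (327,101) has no flap. The pad is the white plate with nine holes at (192,214); the white board at (438,180) is a look-alike. I'll check the choice in a close crop and measure it.

```bash
cat > h.py <<'E'
from bench import arm
import cv2,numpy as np
from scipy.spatial.transform import Rotation as Ro
def bgr(a): return cv2.cvtColor(a,cv2.COLOR_RGB2BGR)
def ray(p,uv):
    R=np.array(p["R"]);K=np.array(p["intrinsics"]);C=-R.T@np.array(p["t"])
    d=R.T@np.linalg.solve(K,[uv[0],uv[1],1]);return C,d/np.linalg.norm(d)
def onz(p,uv,z):
    C,d=ray(p,uv);return C+d*(z-C[2])/d[2]
def tri(ps,uvs):
    A=np.zeros((3,3));b=np.zeros(3)
    for p,uv in zip(ps,uvs):
        C,d=ray(p,uv);M=np.eye(3)-np.outer(d,d);A+=M;b+=M@C
    return np.linalg.solve(A,b)
def proj(p,X):
    c=np.array(p["K"] if "K" in p else p["intrinsics"])@(np.array(p["R"])@X+np.array(p["t"]));return c[:2]/c[2]
def quad(mask):
    c=max(cv2.findContours(mask,cv2.RETR_EXTERNAL,cv2.CHAIN_APPROX_NONE)[0],key=cv2.contourArea)
    h=cv2.convexHull(c)
    for e in np.arange(1,20,.5):
        q=cv2.approxPolyDP(h,e,True)
        if len(q)<=4: break
    return q[:,0],cv2.contourArea(c)
def blob(img,seed,lo=25):
    m=np.zeros((386,514),np.uint8);cv2.floodFill(img.copy(),m,seed,0,(lo,)*3,(lo,)*3,4|cv2.FLOODFILL_MASK_ONLY|cv2.FLOODFILL_FIXED_RANGE|(255<<8));return m[1:-1,1:-1]
E
python3 - <<'E'
from h import *
a=cv2.imread("pics/scene0.png");b=cv2.imread("pics/top0.png")
pt=arm.camera_params("top");ps=arm.camera_params("scene")
print("center px",a[245,205],b[195,310],b[230,180])
for n,img,p,s,z in(("flapT",b,pt,(310,195),101),("smallT",b,pt,(365,180),80),("flapS",a,ps,(205,245),101),("padT",b,pt,(185,232),20),("padS",a,ps,(270,165),20)):
    m=blob(img,s);q,ar=quad(m);P=[np.round(onz(p,k,z)[:2]).tolist() for k in q]
    print(n,ar,q.tolist(),P,[round(float(np.linalg.norm(np.subtract(P[i],P[i-1])))) for i in range(len(P))],np.mean(P,0))
c=np.hstack([cv2.resize(a[180:290,145:260],None,fx=3.4,fy=3.4,interpolation=2),cv2.resize(b[165:275,270:385],None,fx=3.4,fy=3.4,interpolation=2)])
cv2.imwrite("pics/crop0.png",c);print(c.shape)
E
```

```text
center px [193 214 226] [168 183 193] [252 253 249]
flapT 2104.5 [[283, 185], [336, 186], [336, 225], [284, 225]] [[577.0, -111.0], [574.0, -284.0], [447.0, -282.0], [447.0, -114.0]] [130, 173, 127, 168] [ 511.25 -197.75]
smallT 903.0 [[382, 170], [387, 195], [353, 200], [349, 174]] [[628.0, -441.0], [545.0, -455.0], [529.0, -343.0], [615.0, -332.0]] [110, 84, 113, 87] [ 579.25 -392.75]
flapS 2639.0 [[203, 194], [241, 214], [202, 263], [162, 238]] [[451.0, -109.0], [578.0, -112.0], [574.0, -284.0], [444.0, -279.0]] [170, 127, 172, 130] [ 511.75 -196.  ]
padT 2624.5 [[171, 184], [218, 188], [213, 243], [166, 240]] [[589.0, 270.0], [574.0, 108.0], [386.0, 124.0], [396.0, 286.0]] [194, 163, 189, 162] [486.25 197.  ]
padS 2060.5 [[258, 126], [305, 148], [279, 178], [231, 153]] [[396.0, 281.0], [587.0, 270.0], [575.0, 111.0], [386.0, 123.0]] [158, 191, 159, 189] [486.   196.25]
(374, 782, 3)
```

View pics/crop0.png

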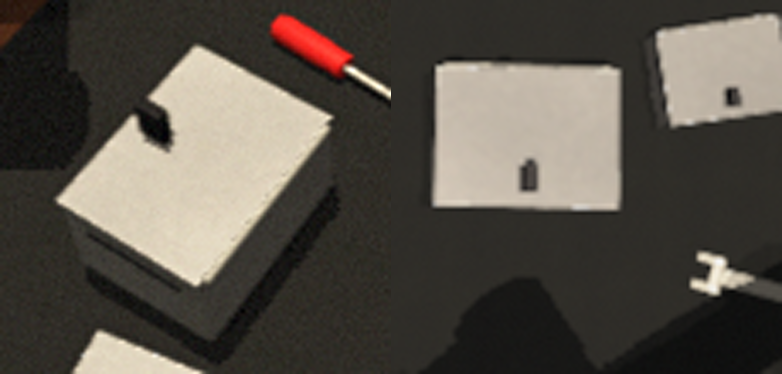

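The crop confirms it: the large bay's flap is nearly shut, with the tab at top px (310.5,216). The small box is the look-alike. By ray casting, the flap centre is about (511,-197), the hinge about x 577, the yaw about -0.02, and the pad centre about (486,197). I'll move above the tab.

>>> servo_tool([
  [[60, -40, 30, 0, 0, 0, 0.035], [60, -85, 64, 0, 0, 0, 0.08], [60, -130, 98, 0, 0, 0, 0.12], [60, -175, 132, 0, 0, 0, 0.16], [60, -220, 165, 0, 0, 0, 0.2], [60, -265, 199, 0, 0, 0, 0.24], [60, -310, 233, 0, 0, 0, 0.28], [60, -350, 263, 0, 0, 0, 0.315], [60, -384, 288, 0, 0, 0, 0.345], [60, -384, 288, 0, 0, 0, 0.345]],
])

```text
clock: 1.35
position: [472.8, -194.2, 230.8]
ee_rot: [0.008, 1.0, 0.0, -0.0]
contact_force: [-0.9, 1.2, -0.3]
gripper_width: 60.0
grasp_force: 0.0
```

```bash
python3 - <<'E'
from h import *
s=arm.read_state();p=arm.camera_params("wrist")
print(s["position"],s["ee_rot"],s["gripper_width"])
a=bgr(arm.get_image("wrist"));cv2.imwrite("pics/w1.png",a)
np.save("w1.npy",p,allow_pickle=True)
for X in([472,-197,139],[472,-197,101],[578,-197,101]):print(proj(p,np.array(X)))
E
```

```text
[ 472.79937426 -194.24117298  230.82880438] [ 7.66987758e-03  9.99970517e-01  1.63076100e-04 -3.33737795e-04] 59.99978000813327
[251.62328664 199.66082682]
[251.84989234 187.822878  ]
[253.49379878 275.19229681]
```

View pics/w1.png

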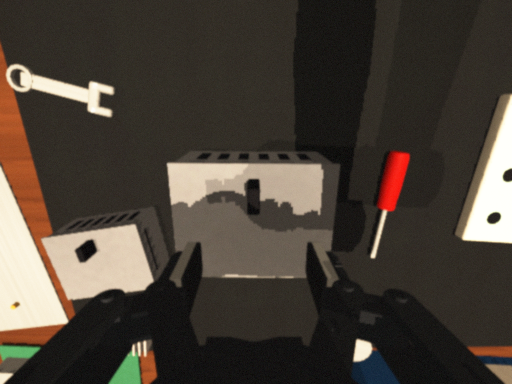

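In the wrist picture the flap spans columns 168–338 and rows 163–277. The fin sits at columns 246–260, rows 179–215, and the bay's side is clear of other things. Next I refine the numbers.

```bash
python3 - <<'E'
from h import *
p=np.load("w1.npy",allow_pickle=True).item()
for uv,z in(((168,163.5),101),((338,164),101),((333,277),101),((175,277.5),101),((253,215),139),((253,179),101),((246,205),139),((260,205),139)):
    print(uv,np.round(onz(p,uv,z),1))
E
```

```text
(168, 163.5) [ 445.  -281.3  101. ]
(338, 164) [ 448.3 -109.4  101. ]
(333, 277) [ 582.  -104.2  101. ]
(175, 277.5) [ 579.6 -288.7  101. ]
(253, 215) [ 487. -196.  139.]
(253, 179) [ 462.6 -195.6  101. ]
(246, 205) [ 477.1 -202.2  139. ]
(260, 205) [ 477.3 -189.4  139. ]
```

>>> servo_tool([
  [[50, -1, -2, 45, 0, 0, 0], [50, -1, -2, 90, 0, 0, 0], [50, -1, -2, 115, 0, 0, 0], [50, -1, -2, 120, 0, 0, 0], [50, -1, -2, 120, 0, 0, 0], [0, -1, -2, 120, 0, 0, 0], [0, -1, -2, 120, 0, 0, 0], [0, -1, -2, 120, 0, 0, 0], [0, -1, -2, 120, 0, 0, 0], [0, -1, -2, 120, 0, 0, 0]],
])

```text
clock: 2.65
position: [473.1, -195.1, 112.1]
ee_rot: [0.01, 1.0, 0.002, 0.001]
contact_force: [-1.9, 15.9, 4.4]
gripper_width: 10.8
grasp_force: 59.0
```

>>> servo_tool([
  [[0, -3, 1, -8, 0, 0, 0], [0, -7, 1, -15, 0, 0, 0], [0, -11, 1, -23, 0, 0, 0], [0, -15, 1, -30, 0, 0, 0], [0, -21, 1, -36, 0, 0, 0], [0, -26, 1, -42, 0, 0, 0], [0, -32, 1, -48, 0, 0, 0], [0, -39, 1, -54, 0, 0, 0], [0, -46, 1, -58, 0, 0, 0], [0, -53, 1, -63, 0, 0, 0]],
])

```text
clock: 3.9
position: [520.6, -195.9, 171.5]
ee_rot: [0.01, 1.0, 0.003, -0.006]
contact_force: [-4.7, 5.6, -6.4]
gripper_width: 10.9
grasp_force: 58.4
```

>>> servo_tool([
  [[0, -7, 0, -3, 0, 0, 0], [0, -15, 0, -6, 0, 0, 0], [0, -26, 0, -10, 0, 0, 0], [0, -37, 0, -12, 0, 0, 0], [0, -48, 0, -13, 0, 0, 0], [0, -61, 0, -12, 0, 0, 0], [0, -74, 0, -10, 0, 0, 0], [0, -86, 0, -7, 0, 0, 0], [0, -97, 0, -4, 0, 0, 0], [0, -107, 0, 1, 0, 0, 0]],
])

```text
clock: 5.15
position: [630.7, -198.5, 173.8]
ee_rot: [0.009, 1.0, 0.001, -0.003]
contact_force: [-4.7, 6.7, 6.5]
gripper_width: 10.9
grasp_force: 65.5
```

```bash
python3 - <<'E'
from h import *
a=bgr(arm.get_image("scene"));b=bgr(arm.get_image("top"))
c=np.hstack([cv2.resize(a[130:300,120:290],(390,390)),cv2.resize(b[150:260,250:360],(390,390))])
cv2.imwrite("pics/c2.png",c)
E
```

```text
(no output)
```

View pics/c2.png

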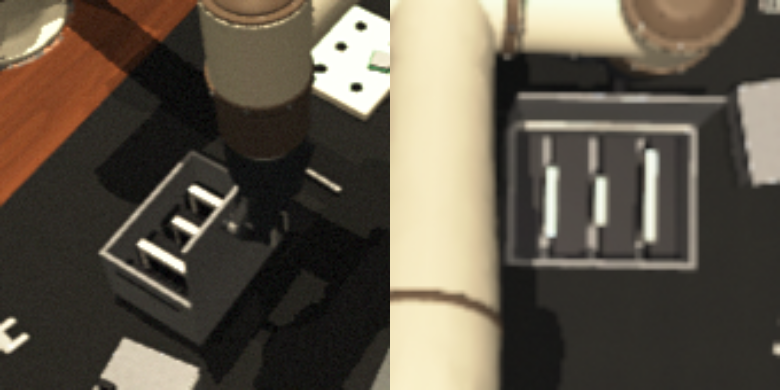

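The flap stands open past upright. In the top crop the slots hold, left to right, the middle-length module (col 551, rows 165–238, about 65 mm), the short one (col 600, rows 176–227) and the long one (col 651, rows 148–242). The one wanted is in the +y slot. I release the tab and rise.

>>> servo_tool([
  [[50, 0, 0, 0, 0, 0, 0], [50, 0, 0, 0, 0, 0, 0], [50, 0, 0, 0, 0, 0, 0], [50, 0, 0, -10, 0, 0, 0], [50, 0, 0, -40, 0, 0, 0], [50, 0, 0, -80, 0, 0, 0], [50, 0, 0, -120, 0, 0, 0], [50, 20, 10, -135, 0, 0, 0], [50, 70, 30, -135, 0, 0, 0], [50, 116, 44, -135, 0, 0, 0]],
])

```text
clock: 6.5
position: [516.3, -153.9, 309.2]
ee_rot: [0.01, 1.0, -0.0, 0.001]
contact_force: [0.2, -1.0, -0.1]
gripper_width: 50.2
grasp_force: 0.0
```

```bash
python3 - <<'E'
from h import *
pt=arm.camera_params("top")
u=250+(551-390)/3.545;print("top est",onz(pt,(u,150+165/3.545),85),onz(pt,(u,150+238/3.545),85))
s=arm.read_state();p=arm.camera_params("wrist");np.save("w2.npy",p,allow_pickle=True)
print(s["position"],s["ee_rot"])
a=bgr(arm.get_image("wrist"));cv2.imwrite("pics/w2.png",a)
for y in(-149,-195,-241):print(proj(p,np.array([514,y,85.])))
E
```

```text
top est [ 540.45876908 -153.07412582   85.        ] [ 472.6772753  -152.41136761   85.        ]
[ 516.30369135 -153.85771769  309.24132572] [ 9.61942487e-03  9.99953429e-01 -9.59629401e-05  7.72504920e-04]
[257.82639427 166.80215903]
[224.23845014 167.46097233]
[190.69983669 168.11881803]
```

View pics/w2.png

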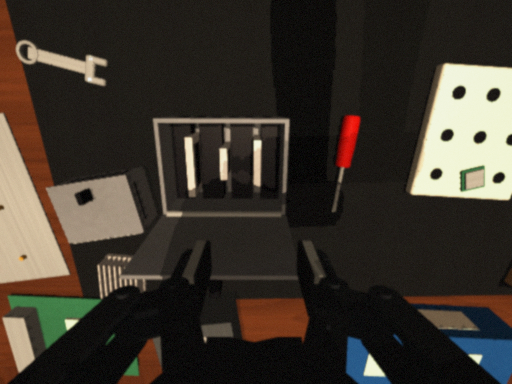

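In the wrist view the flap stands open. The long module is at col 191, the short at 224 and the middle one at col 257 (rows 139–187), which agrees with the top view. Refining its centre.

```bash
python3 - <<'E'
from h import *
p=np.load("w2.npy",allow_pickle=True).item();a=cv2.imread("pics/w2.png")
g=a[120:215,165:285].min(2);m=(g>150).astype(np.uint8)
n,l,st,c=cv2.connectedComponentsWithStats(m)
for i in range(1,n):
    x,y,w,h,ar=st[i]
    if ar>60:
        x+=165;y+=120;print(x,y,w,h,ar,np.round(onz(p,(x+w/2-.5,y-.5),85),1),np.round(onz(p,(x+w/2-.5,y+h-.5),85),1))
pt=arm.camera_params("top");b=arm.get_image("top")
g=b[170:230,280:340].min(2);n,l,st,c=cv2.connectedComponentsWithStats((g>170).astype(np.uint8))
for i in range(1,n):
    x,y,w,h,ar=st[i]
    if 15<ar<200: x+=280;y+=170;print("top",x,y,w,h,ar,np.round(onz(pt,(x+w/2-.5,y-.5),85),1),np.round(onz(pt,(x+w/2-.5,y+h-.5),85),1))
E
```

```text
185 138 10 52 341 [ 472.8 -238.7   85. ] [ 544.5 -245.5   85. ]
254 140 7 45 251 [ 477.2 -149.5   85. ] [ 539.1 -150.5   85. ]
220 149 7 30 198 [ 488.2 -195.3   85. ] [ 529.5 -197.6   85. ]
```

>>> servo_tool([
  [[27, 8, 3, 0, 0, 0, 0], [27, 8, 3, 40, 0, 0, 0], [27, 8, 3, 80, 0, 0, 0], [27, 8, 3, 120, 0, 0, 0], [27, 8, 3, 160, 0, 0, 0], [27, 8, 3, 185, 0, 0, 0], [27, 8, 3, 200, 0, 0, 0], [27, 8, 3, 205, 0, 0, 0], [27, 8, 3, 205, 0, 0, 0]],
])

```text
clock: 7.72
position: [510.3, -151.2, 103.7]
ee_rot: [0.01, 1.0, -0.0, 0.0]
contact_force: [-0.1, 0.1, -0.0]
gripper_width: 27.2
grasp_force: 0.0
```

```bash
python3 - <<'E'
from h import *
s=arm.read_state();print(s["position"],s["ee_rot"],s["gripper_width"])
p=arm.camera_params("wrist")
a=bgr(arm.get_image("wrist"));cv2.imwrite("pics/w3.png",a)
for X in ([508,-145.5,85],[508,-155.5,85],[476,-150.5,85],[508,-150.5,95]):print(proj(p,np.array(X,float)))
E
```

```text
[ 510.26143444 -151.17998677  103.74962087] [ 9.53951507e-03  9.99954374e-01 -1.14738694e-04  4.83850155e-04] 27.15783790709742
[263.78552697 233.66970612]
[248.43258739 233.94631919]
[255.22944653 186.61176351]
[256.25269073 241.02926028]
```

View pics/w3.png

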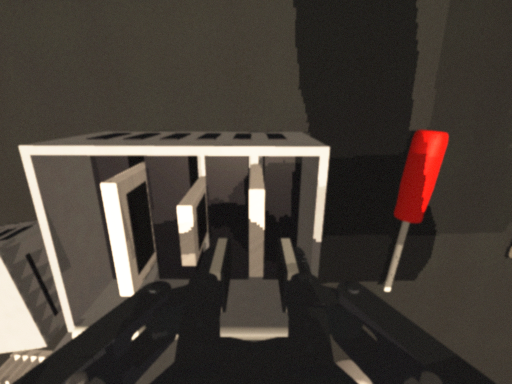

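The middle module's top is centred between the fingertips, at cols 249–264 (predicted 248–264). I descend and grip.

>>> servo_tool([
  [[27, 2, 0, 15, 0, 0, 0], [27, 2, 0, 30, 0, 0, 0], [27, 2, 0, 45, 0, 0, 0], [27, 2, 0, 52, 0, 0, 0], [27, 2, 0, 52, 0, 0, 0], [0, 2, 0, 52, 0, 0, 0], [0, 2, 0, 52, 0, 0, 0], [0, 2, 0, 52, 0, 0, 0], [0, 2, 0, 52, 0, 0, 0]],
])

```text
clock: 8.9
position: [507.9, -150.9, 51.4]
ee_rot: [0.01, 1.0, 0.0, 0.0]
contact_force: [-0.4, 1.4, 2.0]
gripper_width: 9.1
grasp_force: 58.6
```

>>> servo_tool([
  [[0, 0, 0, -8, 0, 0, 0], [0, 0, 0, -20, 0, 0, 0], [0, 0, 0, -40, 0, 0, 0], [0, 0, 0, -65, 0, 0, 0], [0, 0, 0, -90, 0, 0, 0], [0, 0, 0, -115, 0, 0, 0], [0, 0, 0, -140, 0, 0, 0], [0, 0, 0, -155, 0, 0, 0], [0, 0, 0, -160, 0, 0, 0], [0, 0, 0, -160, 0, 0, 0]],
])

```text
clock: 10.15
position: [507.2, -150.9, 211.0]
ee_rot: [0.01, 1.0, 0.0, -0.0]
contact_force: [-0.5, -1.0, -2.1]
gripper_width: 9.2
grasp_force: 58.4
```

```bash
python3 - <<'E'
from h import *
a=bgr(arm.get_image("scene"));w=bgr(arm.get_image("wrist"))
c=np.hstack([cv2.resize(a[100:300,100:300],(390,390)),cv2.resize(w[80:384,100:404],(390,390))]);cv2.imwrite("pics/c4.png",c)
E
```

```text
(no output)
```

View pics/c4.png

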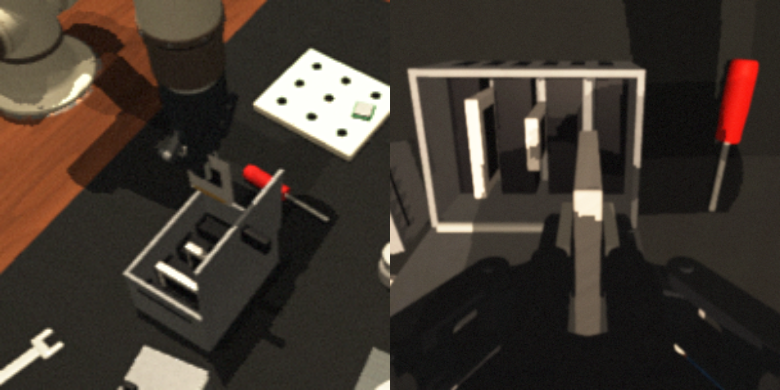

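The middle module is held upright, with the long and short ones still in their slots. I carry it to above the pad.

>>> servo_tool([
  [[0, 1, 15, 0, 0, 0, 0], [0, 4, 50, 0, 0, 0, 0], [0, 8, 95, 0, 0, 0, 0], [0, 12, 140, 0, 0, 0, 0], [0, 15, 185, 0, 0, 0, 0], [0, 18, 230, 0, 0, 0, 0], [0, 22, 275, 0, 0, 0, 0], [0, 25, 315, 0, 0, 0, 0], [0, 27, 340, 0, 0, 0, 0], [0, 28, 348, 0, 0, 0, 0]],
])

```text
clock: 11.5
position: [485.5, 199.3, 210.7]
ee_rot: [0.008, 1.0, -0.0, -0.0]
contact_force: [0.2, 0.1, -0.8]
gripper_width: 9.2
grasp_force: 58.5
```

>>> servo_tool([
  [[0, 0, 0, 0, 0, 0, 0], [0, 0, 0, 0, 0, 0, 0], [0, 0, 0, 0, 0, 0, 0], [0, 0, 0, 0, 0, 0, 0], [0, 0, 0, 0, 0, 0, 0], [0, 0, 0, 0, 0, 0, 0]],
])

```text
clock: 12.25
position: [486.3, 197.3, 211.3]
ee_rot: [0.01, 1.0, 0.0, 0.0]
contact_force: [-0.3, 0.4, -1.0]
gripper_width: 9.4
grasp_force: 58.5
```

```bash
python3 - <<'E'
from h import *
a=bgr(arm.get_image("scene"));w=bgr(arm.get_image("wrist"))
c=np.hstack([cv2.resize(a[80:300,120:340],(390,390)),cv2.resize(w[80:384,100:404],(390,390))]);cv2.imwrite("pics/c5.png",c)
E
```

```text
(no output)
```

View pics/c5.png

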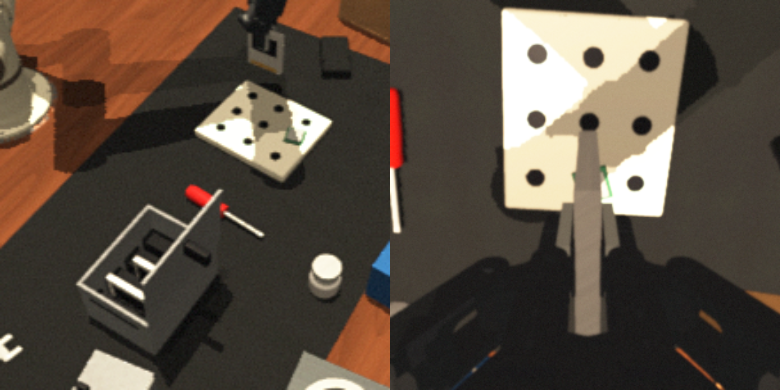

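The module hangs upright above the pad, the flap still stands open, and the other two modules are in their slots. I hand it in.

```bash
python3 -c "
from bench import arm
print(arm.job_done())"
```

```text
the job is handed in; nothing more can be done
None
```

I handed the job in at about 12 s on the robot's clock: the flap stands open past upright, the middle-length module is held upright and still about 165 mm above the table over the pad centre, and the other two modules are in their slots; the judge returned no verdict.

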